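# Pull test of a pendant-lamp spring

### The job

Run the pull test on the spring of a hanging lamp: first zero the readout by twisting the knob on its box clockwise to its stop and letting it spring back, then take the tester's handle, pull it straight out until the pointer on its side lines up with the clamped mark (within 5 mm), and keep it there. The spring pulls back all the time, so the program finishes while still gripping the handle and holding it at the mark; leave the loose things on the bench alone.

Things in the scene. Friction and masses are not known exactly. Their poses are not given: they have to be found in the camera images.
- knob_grip (a point): Black knob on top of the white readout box (130 x 120 x 55 mm high, fixed to the bench; it and the tester are each on the left or on the right). The knob is an upright bar 42 mm long, 14 mm thick and 32 mm high on a disc 44 mm across and 8 mm high. This point lies on its vertical turning axis, 10 mm below its top (top 98 mm above the bench) and 20 mm above the disc. The x axis lies along the bar and turns with it, y across its 14 mm, z up.
- zero_knob (a joint): Turn of the knob: 0 rad at rest, growing clockwise seen from above, stop at 1.2 rad. Its spring returns it to 0 when let go (0.03 N m at rest to 0.17 N m at the stop).
- pull_slide: Sliding carriage of the pull tester with a steel D-shaped handle, pulled back by the lamp's spring. The tester is a grey bed 330 x 150 mm, fixed to the bench, with a brass spring canister at its rear end. Origin at bench height below the handle; its x axis points from the handle to the canister, y towards the scale strip, z up. It is pulled along its own -x (roughly towards the robot), at most 100 mm; force 3.3 N at rest plus 1.1 N per 10 mm.
- handle_grip (a point): Middle of the handle's round cross bar: 12 mm thick, along y between two 12 mm posts 80 mm apart (centres), 78 mm above the bench; open underneath down to the carriage's top at 34 mm. At rest it is clear along x on both sides for 80 mm above the 38 mm level; a plate 62 mm high stands 85 mm behind it, then the canister and its strap (80 mm high). Same axes as the slide; moves with it.
- pointer (a point): Tip of the pointer, an upright dark steel fin 5 mm thick (along x), 24 mm high (top 46 mm above the bench), on the slide's +y side, 62 mm to the side of the handle's middle, 27 mm above the bench, over the scale strip. Same axes as the slide; it moves with it.
- mark_tip (a point): The mark: a dark steel block 22 x 14 x 20 mm with an upright fin 5 mm thick (along x), top 56 mm above the bench, clamped on the scale strip 40 to 75 mm from the resting pointer towards -x. The point lies on the fin's middle plane, on the pointer's path, 27 mm above the bench; same axes as the slide. Lined up: pointer and mark_tip have the same x. The pointer passes the block without touching.
- canopy: Loose brass lamp canopy, a low cone 84 mm across and 36 mm high, on the robot's side of the readout box; leave alone. Origin under its centre.
- lampholder: Loose white ceramic lampholder, 48 mm across, 56 mm high, beyond the readout box; leave alone. Origin under its centre.
- driver: Loose screwdriver, 180 mm long, far on the right; leave alone. Origin under its middle.
- jar: Loose amber jar 60 mm across, 70 mm high, far on the left; leave alone. Origin under its centre.
There are look-alikes about, which are no part of the job. Of the things shaped like the part that bears knob_grip, the white one is meant.

How it is judged (in metres and radians):
On the way, in this order (a step that is already met when the one before it is completed fails the run):
1. the knob is twisted to its stop (value of joint zero_knob above 1.1 rad), for 0.1 s.
2. the knob has sprung back home (value of joint zero_knob below 0.1 rad), for 0.2 s.
3. the handle is pulled out to the mark and held there (x of pointer in the frame of mark_tip between -0.005 and 0.005 m and contact force between the fingers and pull_slide above 2 N), for 0.3 s.
At the end, for the whole second after the job is handed in: The pointer is within 5 mm of the mark along the slide's travel and still (under 10 mm/s), the fingers hold the slide against its spring (contact force over 2 N), and the knob is back within 0.1 rad of rest (all of step 3 and value of joint zero_knob below 0.1 rad and linear speed of pull_slide below 0.01 m/s); the arm keeps its last pose, push and grip.
It fails at once if the canopy is displaced by more than 25 mm (distance of canopy from where it was at the start of the episode above 0.025 m).
It fails at once if the lampholder is displaced by more than 25 mm (distance of lampholder from where it was at the start of the episode above 0.025 m).
It fails at once if the driver is displaced by more than 25 mm (distance of driver from where it was at the start of the episode above 0.025 m).
It fails at once if the jar is displaced by more than 25 mm (distance of jar from where it was at the start of the episode above 0.025 m).
It also fails if it takes over 50 s, if anything falls off the work surface, if the arm or the gripper's body presses on something with over 40 N, if the wrist force passes 120 N, or if a joint passes its speed limit or range.

### The arm

A 6-joint arm with a two-finger parallel gripper is mounted at the origin on the work surface. World frame = base frame: x ahead of the robot, y to its left, z up, the work surface at z = 0. Lengths are in m, angles in degrees, forces in N, time in s.
With the tool pointing down it reaches from about 0.3 to 0.75 m from the base axis. Payload 8.5 kg.
Tool frame: the origin (TCP) lies at the very end of the fingers, on their centre line; the grasp point (between the pads) lies 19 mm behind it; y points along the fingers, z is the direction in which the jaws open and shut, and the axes are right-handed (so a half turn about y gives the same grasp; the last joint's range is limited). The gripper opens to 85 mm and grips with 20 to 120 N. Pads are 22 mm wide; open, the fingers measure 114 mm over their backs; the gripper's body (76 mm by 85 mm) begins 54 mm behind the grasp point. The pads swing forward as they close: fully open they stand 13 mm farther back than shut.
Start: joints at [-79.429, 21.807, 74.336, -0, 83.858, -12.336], TCP at [0.214, -0.507, 0.231] pointing down, gripper open.
Joint ranges: [-178.18, 178.18], [-50.72, 133.34], [12.68, 142.11], [-81.47, 261.47], [9.98, 163.14], [-165.26, 165.26]. Speed limits (degrees/s): [136.94, 136.94, 180, 180, 180, 180].

### API

Orientations are given as a 3x3 rotation matrix whose columns are the frame's x, y, z axes.
In Python, from rig import env gives the robot as it stands. The module is installed in compiled form; this text tells all that it offers.
- The arm moves only by the tool servo_tool, never from a script. Its argument "rows" is one flat list of numbers, 7 for each row, row after row: the opening, from 0 (shut) to 1 (fully open), then the shift along the world's x, y, z in m, then the turn, a rotation vector about the world's x, y, z in degrees. A call has 1 to 10 rows; each row shifts and turns the commanded pose from where the row before left it; what a row does not reach is not made up. A row lasts 1/12 s, in which the tool goes at most 41.7 mm and 7.16 degrees, less where a joint would pass 70% of its speed; a pose out of reach is approached as far as the arm can. A call with a gripper value outside its range is refused whole. The fingers move at their own pace and stop on an object; "force" is the grip in N (left out, the last holds). Time passes only in rows, so rows that do not move let the fingers close. It gives the time, the measured TCP pose, the force and the opening at its end, in the units of the state.
- env.observe(): the state, without advancing time (a new reading comes with each control period).
- env.get_image(name): name is "scene" or "top" or "wrist"; returns the picture (420x560x3 uint8, red, green, blue); there is no depth.
- env.camera_model(name): a dict with "camera_matrix" (3x3 intrinsics, pixels), "R" (3x3) and "t" (3): a world point X has camera coordinates R X + t; the wrist camera has in their place "mount" (4x4, takes a point from camera to tool coordinates, whose origin is the TCP and whose axes are the tool frame's). Camera axes: x right, y down, z forward; pixel columns grow to the right and rows downward; lengths in m; the calibration is good to about 2 mm. The wrist camera is an equidistant fisheye: a pixel r from the principal point sees the ray r / f radians off the axis. A picture is of the moment at which its call begins: read the wrist's pose just before it. camera_model takes no time and is no camera call.
- env.close_job(): hands the job in, once; it reports no verdict.
The state is a dict: "time_s": time; "q": joint angles; "qvel": joint speeds; "joint_efforts": joint torques, N m; "position": TCP position; "tool_rot": TCP orientation; "ft_force": force on the tool from outside, world axes, zero at the start; "wrist_torque": the same for the moment, N m; "grip_width": finger opening in m.
Only numpy, scipy, OpenCV 4.12 (cv2) and the standard library are available. Lean on these libraries where they do the work, as an engineer would, in place of code of your own. Each camera call takes 0.05 s, during which the arm holds its last target.

## Working session

There is one attempt and no reset: what is moved stays moved. The work goes in short steps, Python scripts to look and compute and a tool call to move; the robot and the scene stay as the last step left them, time stands still between calls to the robot, and variables do not carry over. Pictures are saved under pics/ and viewed, and the job is handed in when it is done.

Besides the shell and the picture viewer there is one more tool, called after "Emit:" as name(argument=value, ...), one argument or row to a line, values as JSON. servo_tool: Moves the arm, as the interface text tells. Its arguments: {"type":"object","properties":{"rows":{"type":"array","items":{"type":"number"}},"force":{"type":"number"}},"required":["rows"]}

```bash
mkdir -p pics; python3 - <<'E'
from rig import env
import cv2,numpy as np
for n in ["scene","top"]:
    im=env.get_image(n); cv2.imwrite(f"pics/{n}0.png",im[:,:,::-1])
    m=env.camera_model(n); print(n,{k:np.round(np.array(v),3).tolist() for k,v in m.items() if k in("camera_matrix","R","t")})
m=env.camera_model("wrist");print(m)
s=env.observe();print(s)
E
```

```text
scene {'camera_matrix': [[519.027, 0.0, 282.491], [0.0, 519.027, 215.679], [0.0, 0.0, 1.0]], 'R': [[-0.483, 0.876, -0.014], [0.676, 0.362, -0.642], [-0.557, -0.319, -0.767]], 't': [0.263, -0.328, 1.642]}
top {'camera_matrix': [[472.108, 0.0, 276.056], [0.0, 472.108, 208.741], [0.0, 0.0, 1.0]], 'R': [[-0.118, -0.993, -0.006], [-0.968, 0.116, -0.224], [0.223, -0.021, -0.975]], 't': [0.051, 0.554, 1.358]}
{'camera_matrix': array([[325.1922621 ,   0.        , 275.95036055],
       [  0.        , 325.1922621 , 204.83907045],
       [  0.        ,   0.        ,   1.        ]]), 'mount': array([[ 7.63804992e-05,  9.50591698e-01,  3.10443903e-01,
        -7.89345752e-02],
       [-7.16386542e-04, -3.10443772e-01,  9.50591474e-01,
        -1.42817460e-01],
       [ 9.99999740e-01, -2.95004486e-04,  6.57279250e-04,
        -5.65232188e-04],
       [ 0.00000000e+00,  0.00000000e+00,  0.00000000e+00,
         1.00000000e+00]])}
{'time_s': 0.1, 'q': array([-7.94299261e+01,  2.18385841e+01,  7.43787782e+01,  1.08652437e-03,
        8.38583936e+01, -1.23378330e+01]), 'qvel': array([-0.02523579, -0.05535797, -0.19457027, -0.02688961,  0.03374201,
       -0.09493517]), 'joint_efforts': array([ 3.66106971e-03, -4.49218297e+01, -2.31658655e+01, -1.83544021e-04,
        3.56643999e-03,  9.81467068e-07]), 'position': array([ 0.21402421, -0.50637098,  0.2307695 ]), 'tool_rot': array([[-9.21132526e-01, -2.24005124e-04,  3.89249046e-01],
       [-3.89248995e-01,  1.30321267e-03, -9.21131653e-01],
       [-3.00936079e-04, -9.99999126e-01, -1.28762535e-03]]), 'ft_force': array([-0.27216194, -0.15329072,  0.2880412 ]), 'wrist_torque': array([ 0.00068854, -0.02416536,  0.04192492]), 'grip_width': 0.08530822695126516}
```

View pics/top0.png

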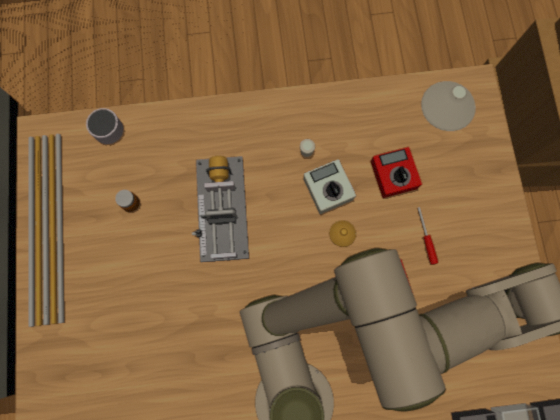

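View pics/scene0.png

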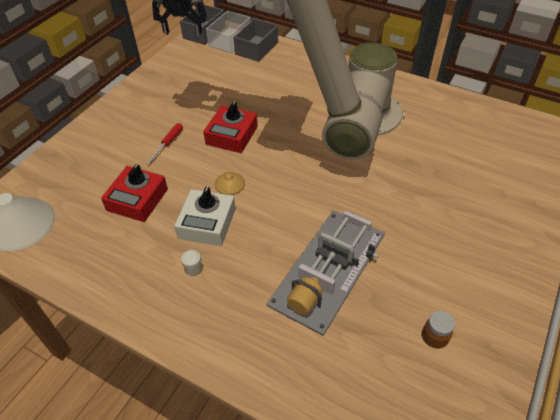

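The top view shows the tester at about (222,208), the white box at (330,187) with its knob at (333,190), the canopy at (343,233) and the lampholder at (307,147). The scene view shows the white box at (206,215) and two red look-alikes. Next I'll zoom in.

```bash
python3 - <<'E'
import cv2,numpy as np
t=cv2.imread("pics/top0.png");s=cv2.imread("pics/scene0.png")
a=cv2.resize(t[150:270,185:260],None,fx=5,fy=5,interpolation=cv2.INTER_CUBIC)
b=cv2.resize(t[130:250,295:370],None,fx=5,fy=5,interpolation=cv2.INTER_CUBIC)
cv2.imwrite("pics/z1.png",np.hstack([a,b]))
a=cv2.resize(s[200:330,265:390],None,fx=4,fy=4,interpolation=cv2.INTER_CUBIC)
b=cv2.resize(s[175:250,170:240],None,fx=4,fy=4,interpolation=cv2.INTER_CUBIC)
b=cv2.copyMakeBorder(b,0,a.shape[0]-b.shape[0],0,0,cv2.BORDER_CONSTANT)
cv2.imwrite("pics/z2.png",np.hstack([a,b]))
E
```

```text
(no output)
```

View pics/z1.png

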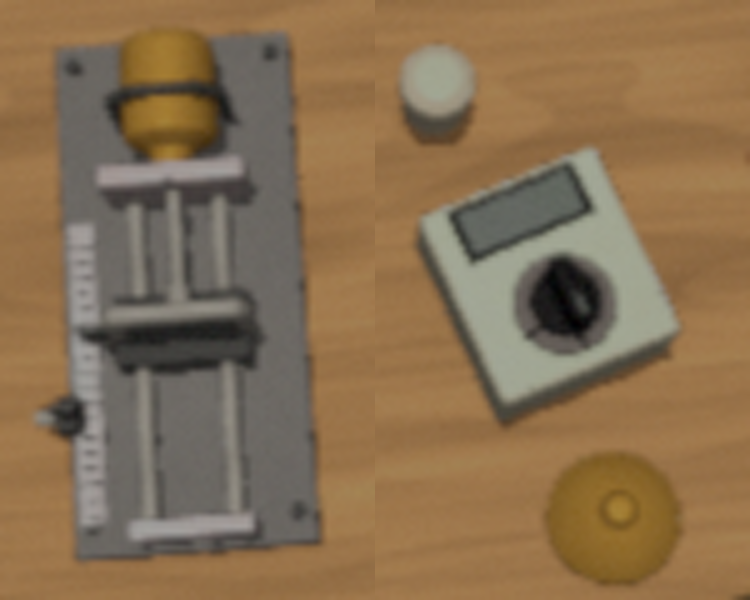

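View pics/z2.png

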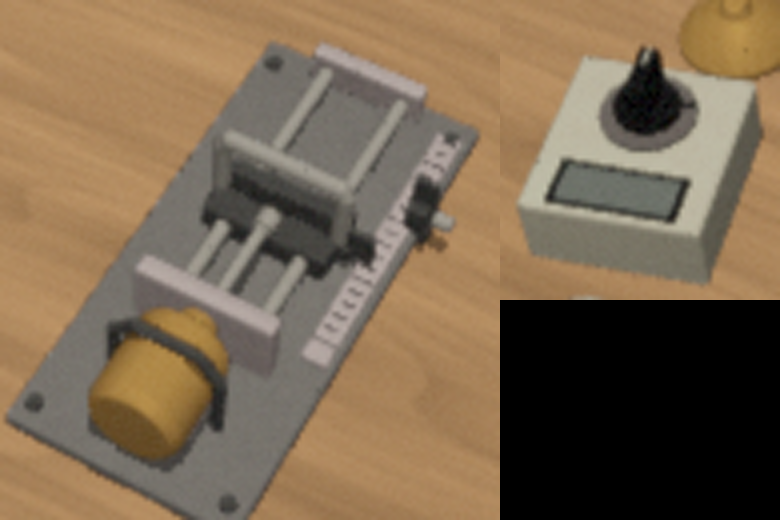

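```bash
cat > h.py <<'E'
import numpy as np
from rig import env
def cast(n,uv,z):
    m=env.camera_model(n);K=np.array(m["camera_matrix"]);R=np.array(m["R"]);t=np.array(m["t"]).ravel()
    c=-R.T@t; d=R.T@np.linalg.inv(K)@np.array([uv[0],uv[1],1.]); return c+d*(z-c[2])/d[2]
Z1=lambda x,y:(185+x/5-.4,150+y/5-.4)
Z1b=lambda x,y:(295+(x-375)/5-.4,130+y/5-.4)
Z2=lambda x,y:(265+x/4-.4,200+y/4-.4)
Z2b=lambda x,y:(170+(x-500)/4-.4,175+y/4-.4)
def wpt(s,uv,z):
    m=env.camera_model("wrist");K=m["camera_matrix"];M=m["mount"]
    a=np.array([uv[0]-K[0,2],uv[1]-K[1,2]])/K[0,0];r=np.hypot(*a)
    d=np.r_[a/r*np.sin(r),np.cos(r)] if r>0 else np.array([0,0,1.])
    R=s["tool_rot"];c=R@M[:3,3]+s["position"];d=R@M[:3,:3]@d
    return c+d*(z-c[2])/d[2]
E
python3 - <<'E'
from h import *
np.set_printoptions(precision=4,suppress=True)
for lab,n,f,z,ps in [("bed","top",Z1,.012,[(58,48),(288,35),(320,540),(78,558)]),("bedS","scene",Z2,.012,[(8,420),(270,42),(478,135)]),
 ("bar","top",Z1,.078,[(108,320),(248,308)]),("barS","scene",Z2,.078,[(225,140),(345,190)]),
 ("ptr","top",Z1,.046,[(85,331)]),("mark","top",Z1,.056,[(68,402)]),
 ("knobdisc","top",Z1b,.065,[(565,303)]),("discS","scene",Z2b,.065,[(649,113)]),("boxtop","top",Z1b,.055,[(420,215),(595,150),(680,328),(503,405)]),("bartop","top",Z1b,.098,[(560,262),(572,335)]),
 ("canopy","top",Z1b,0.036,[(618,508)]),("lh","top",Z1b,.056,[(438,75)])]:
    P=np.array([cast(n,f(*p),z) for p in ps]);print(lab,P[:,:2].tolist())
    if len(P)>1:print("  d",np.linalg.norm(np.diff(P,axis=0),axis=1),np.degrees(np.arctan2(*np.diff(P,axis=0)[:,:2].T[::-1])))
E
```

```text
bed [[0.7598933452201765, 0.21830739271935665], [0.7509292986603471, 0.07122530945943165], [0.42614729628564574, 0.08495960514042064], [0.43273296092203084, 0.23248605844024672]]
  d [0.1474 0.3251 0.1477] [-93.4876 177.5785  87.444 ]
bedS [[0.7567060089241855, 0.07561766430413974], [0.4288517057406287, 0.0854612744251651], [0.4368319493413594, 0.23454900798793718]]
  d [0.328  0.1493] [178.2802  86.936 ]
bar [[0.5628744622808892, 0.19309476000262354], [0.5602134059457801, 0.10972140869247547]]
  d [0.0834] [-91.8281]
barS [[0.5635226542208355, 0.11554529388151014], [0.5635746065509258, 0.19310620492103456]]
  d [0.0776] [89.9616]
ptr [[0.5652725749914875, 0.21173319719304243]]
mark [[0.5207903646141063, 0.22406157327235496]]
knobdisc [[0.5925521727177979, -0.19192625775852454]]
discS [[0.5994287469981738, -0.18812925857466933]]
boxtop [[0.6613128267260742, -0.11294475035266026], [0.6900202420892062, -0.22605989516222086], [0.5711448696110154, -0.2605845786189446], [0.5364126959876638, -0.14701240437969104]]
  d [0.1167 0.1238 0.1188] [ -75.7596 -163.8052  107.0045]
bartop [[0.6094370427957398, -0.18769485177921155], [0.5643040001731136, -0.18826235155269158]]
  d [0.0451] [-179.2796]
canopy [[0.46872866079372577, -0.20952600009820643]]
lh [[0.750117767407855, -0.13595681187828978]]
```

Emit:
servo_tool(
  rows=[1,0.025,0.021,0,0,0,-2.3,1,0.025,0.021,0,0,0,-2.3,1,0.025,0.021,0,0,0,-2.3,1,0.025,0.021,0,0,0,-2.3,1,0.025,0.021,0,0,0,-2.3,1,0.025,0.021,0,0,0,-2.3,1,0.025,0.021,0,0,0,-2.3,1,0.025,0.021,0,0,0,-2.3,1,0.025,0.021,0,0,0,-2.3,1,0.025,0.021,0,0,0,-2.3],
)

```text
time_s: 0.93
position: [0.4651, -0.2952, 0.231]
tool_rot: [[-1.0, -0.0, -0.004], [0.004, 0.0, -1.0], [0.0, -1.0, -0.0]]
ft_force: [0.5, -0.9, -0.3]
grip_width: 0.0859
```

Emit:
servo_tool(
  rows=[1,0.025,0.021,0,0,0,0,1,0.025,0.021,0,0,0,0,1,0.025,0.021,0,0,0,0,1,0.025,0.021,0,0,0,0,1,0.025,0.021,0,0,0,0,1,0,0,0,0,0,0,1,0,0,0,0,0,0],
)

```text
time_s: 1.52
position: [0.5897, -0.1904, 0.2305]
tool_rot: [[-1.0, -0.001, 0.001], [-0.001, 0.001, -1.0], [0.001, -1.0, -0.001]]
ft_force: [0.2, 0.0, 0.4]
grip_width: 0.0854
```

```bash
python3 - <<'E'
from h import *
import cv2,pickle
s=env.observe();im=env.get_image("wrist");cv2.imwrite("pics/w1.png",im[:,:,::-1]);pickle.dump(s,open("w1.pkl","wb"))
print(s["position"],s["tool_rot"],s["q"])
t=env.get_image("top");cv2.imwrite("pics/t1.png",t[:,:,::-1])
E
```

```text
[ 0.58965921 -0.19042529  0.23047298] [[-9.99998869e-01 -1.21378194e-03  8.88502114e-04]
 [-8.89161085e-04  5.42475398e-04 -9.99999458e-01]
 [ 1.21329930e-03 -9.99999116e-01 -5.43554032e-04]] [-2.88256277e+01  2.90300168e+01  6.24043703e+01 -6.30211463e-03
  8.86415262e+01  6.11235995e+01]
```

View pics/w1.png

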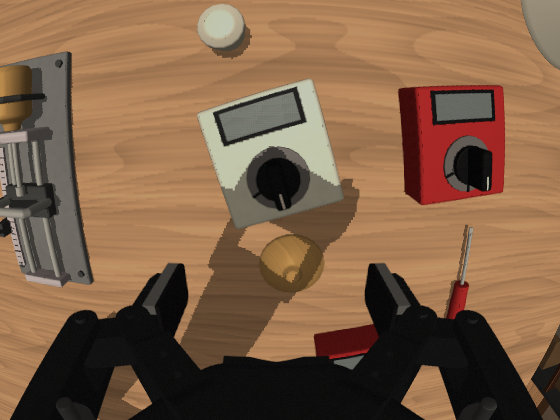

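The wrist view shows the white box at (270,150) with the knob at about (278,180), and the canopy below it at (291,262). I'll zoom in on the knob.

```bash
python3 - <<'E'
import cv2,numpy as np
t=cv2.imread("pics/w1.png")[140:220,235:325]
t=cv2.convertScaleAbs(cv2.resize(t,None,fx=8,fy=7.5,interpolation=cv2.INTER_CUBIC)[:,:720],alpha=2.0,beta=10)
cv2.imwrite("pics/z3.png",t)
E
```

```text
(no output)
```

View pics/z3.png

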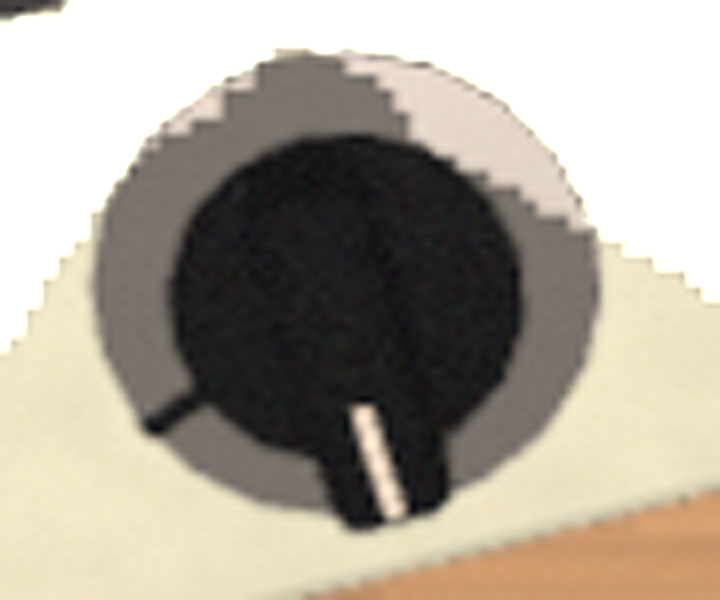

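```bash
python3 - <<'E'
from h import *
import pickle
np.set_printoptions(precision=4,suppress=True)
s=pickle.load(open("w1.pkl","rb"))
Z=lambda x,y:(235+x/8-.4,140+y/7.5-.4)
a=wpt(s,Z(362,408),.098);b=wpt(s,Z(393,518),.098);print(a,b,np.degrees(np.arctan2(*(b-a)[1::-1])),np.linalg.norm(a-b))
for z in(.057,.063,.066):
  print(z,wpt(s,Z(346,290),z),wpt(s,Z(170,290),z)-wpt(s,Z(522,290),z),"ring",wpt(s,Z(347,285),z))
e=[wpt(s,Z(*p),.098) for p in((345,527),(435,505),(318,450),(445,440))];print(np.array(e))
c=wpt(s,(228,227),.055);d=wpt(s,(342,198),.055);print(c,d,np.linalg.norm(c-d),np.degrees(np.arctan2(*(d-c)[1::-1])))
E
```

```text
[ 0.5885 -0.1937  0.098 ] [ 0.5749 -0.1973  0.098 ] -165.5151473126758 0.01409838488426598
0.057 [ 0.5929 -0.1922  0.057 ] [-0.     0.044 -0.   ] ring [ 0.5936 -0.1923  0.057 ]
0.063 [ 0.5944 -0.1922  0.063 ] [-0.      0.0432  0.    ] ring [ 0.5951 -0.1923  0.063 ]
0.066 [ 0.5951 -0.1921  0.066 ] [-0.      0.0428  0.    ] ring [ 0.5958 -0.1923  0.066 ]
[[ 0.5737 -0.1919  0.098 ]
 [ 0.5765 -0.2019  0.098 ]
 [ 0.5833 -0.1889  0.098 ]
 [ 0.5846 -0.2029  0.098 ]]
[ 0.5395 -0.1394  0.055 ] [ 0.5719 -0.2588  0.055 ] 0.12372236557658553 -74.85302159500465
```

Emit:
servo_tool(
  rows=[1,0.002,-0.001,0,0,0,5,1,0.002,-0.001,0,0,0,5,1,0.001,0,-0.02,0,0,5,1,0,0,-0.03,0,0,0,1,0,0,-0.03,0,0,0,1,0,0,-0.03,0,0,0,1,0,0,-0.025,0,0,0,1,0,0,-0.02,0,0,0,1,0,0,0,0,0,0,1,0,0,0,0,0,0],
  force=40,
)

```text
time_s: 2.45
position: [0.5934, -0.1945, 0.0763]
tool_rot: [[-0.967, -0.001, 0.256], [-0.256, 0.001, -0.967], [0.001, -1.0, -0.001]]
ft_force: [0.5, 0.5, 0.2]
grip_width: 0.0857
```

Emit:
servo_tool(
  rows=[0,0,0,0,0,0,0,0,0,0,0,0,0,0,0,0,0,0,0,0,0,0,0,0,0,0,0,0,0,0,0,0,0,0,0,0,0,0,0,0,0,0,0,0,0,0,0,0,0],
)

```text
time_s: 3.03
position: [0.594, -0.1924, 0.077]
tool_rot: [[-0.966, -0.0, 0.258], [-0.258, 0.002, -0.966], [-0.0, -1.0, -0.002]]
ft_force: [-2.1, 4.9, 5.8]
grip_width: 0.0132
```

```bash
python3 - <<'E'
from h import *
import cv2
s=env.observe();print(s["grip_width"],s["position"],s["ft_force"],s["wrist_torque"],s["q"])
im=env.get_image("wrist");cv2.imwrite("pics/w2.png",im[:,:,::-1])
E
```

```text
0.013221013761558854 [ 0.59403621 -0.19244106  0.07699286] [-2.14035373  4.93473708  5.8284182 ] [0.84520609 0.30006316 0.02972611] [-28.83303855  37.13995524  74.23354616   0.09443478  68.67504333
  46.199817  ]
```

View pics/w2.png

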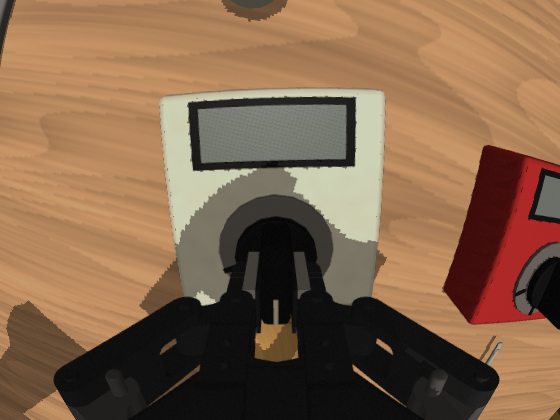

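The knob is gripped at a 13 mm opening, with the bar between the pads at about (276,290). I'll twist it now.

Emit:
servo_tool(
  rows=[0,0,0,0,0,0,-7,0,0,0,0,0,0,-7,0,0,0,0,0,0,-7,0,0,0,0,0,0,-7,0,0,0,0,0,0,-7,0,0,0,0,0,0,-7,0,0,0,0,0,0,-7,0,0,0,0,0,0,-7,0,0,0,0,0,0,-7,0,0,0,0,0,0,-5],
)

```text
time_s: 3.92
position: [0.594, -0.1922, 0.077]
tool_rot: [[-0.596, -0.0, -0.803], [0.803, 0.002, -0.596], [0.002, -1.0, -0.001]]
ft_force: [0.1, 7.7, 6.1]
grip_width: 0.013
```

Emit:
servo_tool(
  rows=[0,0,0,0,0,0,-2,0,0,0,0,0,0,-1,0,0,0,0,0,0,0,0,0,0,0,0,0,0],
)

```text
time_s: 4.25
position: [0.594, -0.1921, 0.0771]
tool_rot: [[-0.561, -0.0, -0.828], [0.828, 0.001, -0.561], [0.001, -1.0, -0.0]]
ft_force: [-1.8, 6.3, 6.8]
grip_width: 0.0129
```

```bash
python3 - <<'E'
from h import *
import cv2
s=env.observe();print(s["grip_width"],s["position"],s["ft_force"],s["wrist_torque"],s["q"],s["tool_rot"])
im=env.get_image("wrist");cv2.imwrite("pics/w3.png",im[:,:,::-1])
E
```

```text
0.012909701600232547 [ 0.59401616 -0.19213315  0.07705441] [-1.76857128  6.33372537  6.75650783] [1.03693342 0.39848653 1.54615112] [-2.87904861e+01  3.71325236e+01  7.42370785e+01  4.77926578e-02
  6.86874140e+01  1.17057216e+02] [[-5.61143042e-01 -4.97750957e-04 -8.27718695e-01]
 [ 8.27717917e-01  1.16023498e-03 -5.61143212e-01]
 [ 1.23965776e-03 -9.99999203e-01 -2.39060402e-04]]
```

View pics/w3.png

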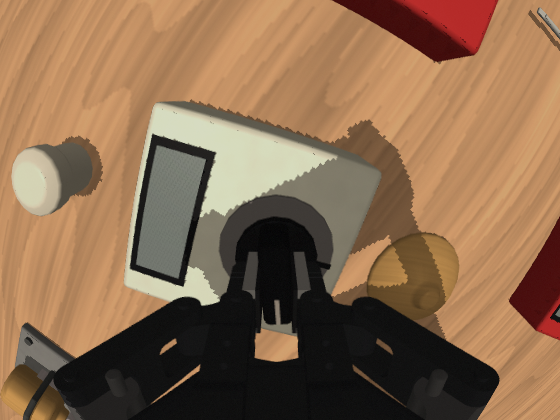

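The tool has turned 71° and the torque about z has risen to 1.5 N m, so the knob is against its stop. Now I'll release it.

Emit:
servo_tool(
  rows=[1,0,0,0,0,0,0,1,0,0,0,0,0,0,1,0,0,0,0,0,0,1,0,0,0,0,0,0,1,0,0,0,0,0,0,1,0,0,0,0,0,0,1,0,0,0.03,0,0,0,1,0,0,0.04,0,0,0,1,0,0,0.04,0,0,0,1,0,0,0.04,0,0,0],
)

```text
time_s: 5.13
position: [0.5937, -0.1937, 0.2282]
tool_rot: [[-0.557, -0.0, -0.83], [0.83, -0.0, -0.557], [0.0, -1.0, 0.0]]
ft_force: [1.1, -0.2, -0.4]
grip_width: 0.0853
```

Emit:
servo_tool(
  rows=[1,0,0,0,0,0,7,1,0,0,0,0,0,7,1,0,0,0,0,0,7,1,0,0,0,0,0,7,1,0,0,0,0,0,7],
)

```text
time_s: 5.55
position: [0.594, -0.1939, 0.2264]
tool_rot: [[-0.935, 0.0, -0.355], [0.355, -0.0, -0.935], [-0.0, -1.0, 0.0]]
ft_force: [0.8, 0.2, 0.5]
grip_width: 0.0853
```

```bash
python3 - <<'E'
from h import *
import cv2,pickle
s=env.observe();print(s["grip_width"],s["position"],s["ft_force"],s["tool_rot"][:,2])
im=env.get_image("wrist");cv2.imwrite("pics/w4.png",im[:,:,::-1]);pickle.dump(s,open("w4.pkl","wb"))
E
```

```text
0.08531363893230431 [ 0.5940282  -0.1938735   0.22639044] [0.83202796 0.15673282 0.50990416] [-3.54625391e-01 -9.35008441e-01  2.18789779e-04]
```

View pics/w4.png

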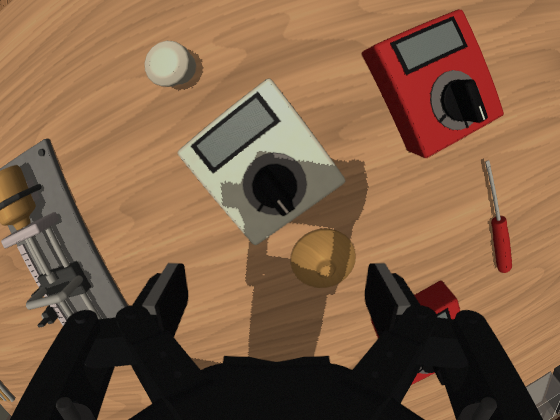

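The knob is home: its stripe at (283,207) is again square to the box's front edge. Now to the tester.

Emit:
servo_tool(
  rows=[1,-0.002,0.023,0,0,0,7,1,-0.002,0.023,0,0,0,7,1,-0.002,0.023,0,0,0,7,1,-0.002,0.023,0,0,0,7,1,-0.002,0.023,0,0,0,7,1,-0.002,0.023,0,0,0,7,1,-0.002,0.023,0,0,0,7,1,-0.002,0.023,0,0,0,7,1,-0.002,0.023,0,0,0,7,1,-0.002,0.023,0,0,0,7],
)

```text
time_s: 6.43
position: [0.5739, 0.0373, 0.2264]
tool_rot: [[-0.655, 0.0, 0.755], [-0.755, -0.0, -0.655], [0.0, -1.0, 0.0]]
ft_force: [1.0, -0.1, 0.2]
grip_width: 0.0854
```

Emit:
servo_tool(
  rows=[1,-0.002,0.023,0,0,0,7,1,-0.002,0.023,0,0,0,7,1,-0.002,0.023,0,0,0,7,1,-0.002,0.023,0,0,0,7,1,-0.002,0.023,0,0,0,7,1,0,0,0,0,0,3,1,0,0,0,0,0,0,1,0,0,0,0,0,0],
)

```text
time_s: 7.1
position: [0.5641, 0.1512, 0.2263]
tool_rot: [[-0.058, 0.0, 0.998], [-0.998, -0.0, -0.058], [0.0, -1.0, 0.0]]
ft_force: [-0.6, 0.5, 0.5]
grip_width: 0.0851
```

```bash
python3 - <<'E'
from h import *
import cv2,pickle
s=env.observe();print(s["grip_width"],s["position"],s["ft_force"],s["tool_rot"][:,2],s["q"])
im=env.get_image("wrist");cv2.imwrite("pics/w5.png",im[:,:,::-1]);pickle.dump(s,open("w5.pkl","wb"))
E
```

```text
0.08514699326495037 [0.56413259 0.15119855 0.2263217 ] [-0.58765532  0.50335499  0.47279786] [ 9.98334748e-01 -5.76863376e-02  1.33511067e-04] [ 3.40452396e+00  2.54550725e+01  6.92181193e+01 -1.54965700e-02
  8.53209235e+01  6.71280785e+00]
```

View pics/w5.png

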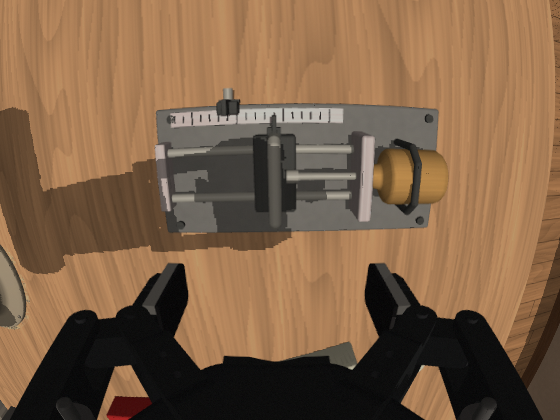

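The wrist view shows the handle bar at about (275,185), the pointer at (273,120), the mark at (228,105) and the bed. I'll zoom in to measure.

```bash
python3 - <<'E'
import cv2,numpy as np
t=cv2.imread("pics/w5.png")
a=cv2.convertScaleAbs(cv2.resize(t[80:150,205:295],None,fx=8,fy=8,interpolation=cv2.INTER_CUBIC),alpha=2.2,beta=10)
cv2.imwrite("pics/z5.png",a)
a=cv2.convertScaleAbs(cv2.resize(t[90:245,145:445],None,fx=2.6,fy=2.6,interpolation=cv2.INTER_CUBIC),alpha=1.5,beta=10)
cv2.imwrite("pics/z6.png",a)
E
```

```text
(no output)
```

View pics/z5.png

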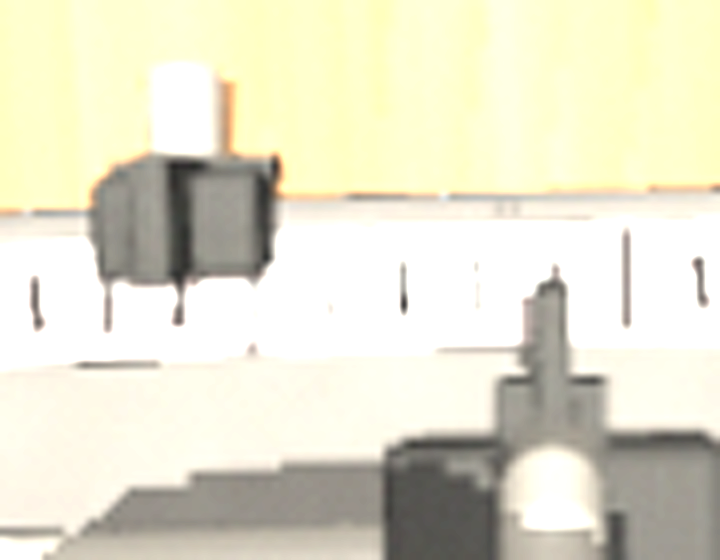

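View pics/z6.png

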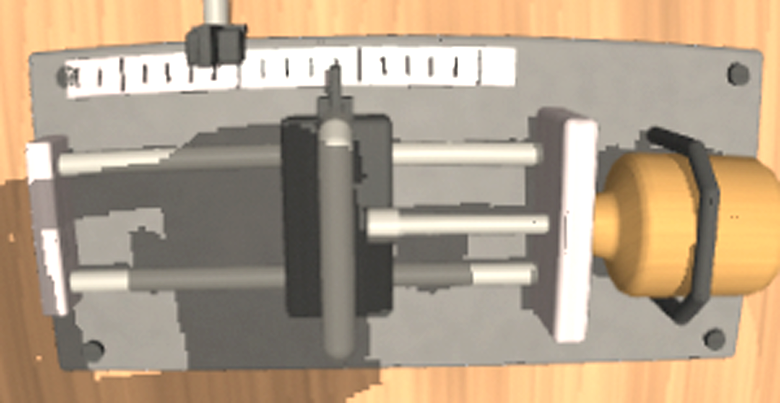

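```bash
python3 - <<'E'
from h import *
import pickle
np.set_printoptions(precision=4,suppress=True)
s=pickle.load(open("w5.pkl","rb"))
Z=lambda x,y:(205+x/8-.45,80+y/8-.45)
Y=lambda x,y:(145+x/2.6-.3,90+y/2.6-.3)
th=np.radians(-2.5);ex=np.array([np.cos(th),np.sin(th),0]);ey=np.array([-ex[1],ex[0],0])
def P(l,uv,z):
    p=wpt(s,uv,z);print(l,p,"sx,sy",p@ex,p@ey);return p
for x in(128,148,168):P("mark",Z(x,225),.056)
P("blockL z46?",Z(92,215),.046);P("blockR",Z(278,200),.046)
for x in(523,537,545,553,567):P("ptr",Z(x,310),.046)
a=P("bar far",Y(336,130),.078);b=P("bar near",Y(340,340),.078);print(a-b,np.degrees(np.arctan2(*(a-b)[1::-1])))
C=[P("c",Y(*q),.012) for q in((30,52),(762,50),(735,355),(62,370))]
for i in range(4):
    d=C[(i+1)%4]-C[i];print(np.linalg.norm(d),np.degrees(np.arctan2(*d[1::-1])))
E
```

```text
mark [0.5147 0.2294 0.056 ] sx,sy 0.5042224018940038 0.2516436322824941
mark [0.5171 0.2292 0.056 ] sx,sy 0.506656415123156 0.2515290025522456
mark [0.5196 0.229  0.056 ] sx,sy 0.509084664405334 0.25141830342956883
blockL z46? [0.5086 0.231  0.046 ] sx,sy 0.4980331247698394 0.25300015161692796
blockR [0.5319 0.2309 0.046 ] sx,sy 0.5213161216198218 0.25384944164400736
ptr [0.5611 0.2151 0.046 ] sx,sy 0.5511770431068895 0.23934295402202488
ptr [0.5628 0.215  0.046 ] sx,sy 0.5528977737374263 0.2393137578184053
ptr [0.5638 0.2149 0.046 ] sx,sy 0.5538809485981186 0.23929781281945378
ptr [0.5648 0.2149 0.046 ] sx,sy 0.5548640729631781 0.2392824045163344
ptr [0.5665 0.2148 0.046 ] sx,sy 0.5565844722000498 0.23925673047593213
bar far [0.5642 0.1972 0.078 ] sx,sy 0.5550439263050435 0.2215855193283091
bar near [0.5611 0.1201 0.078 ] sx,sy 0.555299127765215 0.14446353828222203
[0.0031 0.0771 0.    ] 87.68959462692413
c [0.4325 0.2352 0.012 ] sx,sy 0.42179987852715484 0.2538152436600743
c [0.7581 0.2217 0.012 ] sx,sy 0.7476690681745154 0.2545955556193803
c [0.7529 0.0743 0.012 ] sx,sy 0.748895151006209 0.10708325425800345
c [0.4264 0.0866 0.012 ] sx,sy 0.42226415691193525 0.10511673913202507
0.32587012389628667 -2.362802320866795
0.1475173967098113 -92.02378375712001
0.3266369138428083 177.8449509010376
0.1486992293298686 87.67889289209901
```

The tester's axis lies at about -2.3°, the bar's middle at about (0.5625, 0.157), and the pull needed is about 47–48 mm. I'll descend over the bar.

Emit:
servo_tool(
  rows=[1,-0.0015,0.004,-0.02,0,0,1,1,0,0,-0.03,0,0,0,1,0,0,-0.03,0,0,0,1,0,0,-0.03,0,0,0,1,0,0,-0.03,0,0,0,1,0,0,-0.027,0,0,0,1,0,0,0,0,0,0,1,0,0,0,0,0,0,1,0,0,0,0,0,0],
)

```text
time_s: 7.9
position: [0.5637, 0.155, 0.061]
tool_rot: [[-0.038, 0.003, 0.999], [-0.999, 0.0, -0.038], [-0.0, -1.0, 0.003]]
ft_force: [1.1, 0.2, 0.6]
grip_width: 0.0852
```

Emit:
servo_tool(
  rows=[0,0,0,0,0,0,0,0,0,0,0,0,0,0,0,0,0,0,0,0,0,0,0,0,0,0,0,0,0,0,0,0,0,0,0,0,0,0,0,0,0,0,0,0,0,0,0,0,0,0,0,0,0,0,0,0],
  force=60,
)

```text
time_s: 8.57
position: [0.5628, 0.1554, 0.0597]
tool_rot: [[-0.037, 0.001, 0.999], [-0.999, 0.0, -0.037], [-0.0, -1.0, 0.001]]
ft_force: [0.3, 0.3, 3.1]
grip_width: 0.0101
```

```bash
python3 - <<'E'
from h import *
import cv2,pickle
s=env.observe();print(s["grip_width"],s["position"],s["ft_force"],s["tool_rot"][:,2],s["q"])
im=env.get_image("wrist");cv2.imwrite("pics/w6.png",im[:,:,::-1]);pickle.dump(s,open("w6.pkl","wb"))
E
```

```text
0.01005176488502451 [0.56284974 0.15539841 0.05965578] [0.25497893 0.29781674 3.12538857] [ 9.99328685e-01 -3.66262877e-02  8.32747922e-04] [ 3.82565925e+00  3.49736657e+01  8.24630939e+01 -4.07600410e-04
  6.25153088e+01  5.92484720e+00]
```

View pics/w6.png

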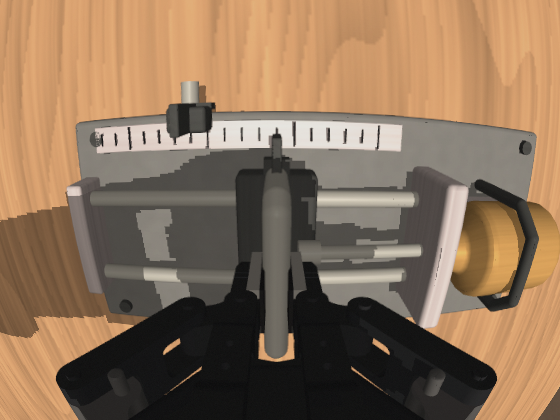

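The bar is gripped at (277,250) with a 10 mm opening. I'll pull slowly, stopping a little short to re-measure.

Emit:
servo_tool(
  rows=[0,-0.004,0.0002,0,0,0,0,0,-0.005,0.0002,0,0,0,0,0,-0.005,0.0002,0,0,0,0,0,-0.005,0.0002,0,0,0,0,0,-0.005,0.0002,0,0,0,0,0,-0.005,0.0002,0,0,0,0,0,-0.005,0.0002,0,0,0,0,0,-0.005,0.0002,0,0,0,0,0,-0.003,0.0002,0,0,0,0,0,0,0,0,0,0,0],
)

```text
time_s: 9.45
position: [0.5212, 0.1571, 0.0597]
tool_rot: [[-0.037, 0.003, 0.999], [-0.999, -0.0, -0.037], [-0.0, -1.0, 0.003]]
ft_force: [6.4, -0.6, -0.8]
grip_width: 0.01
```

```bash
python3 - <<'E'
from h import *
import cv2,pickle
s=env.observe();print(s["grip_width"],s["position"],s["ft_force"],s["tool_rot"][:,2],s["q"])
im=env.get_image("wrist");cv2.imwrite("pics/w7.png",im[:,:,::-1]);pickle.dump(s,open("w7.pkl","wb"))
t=im[80:190,215:325,::-1]
cv2.imwrite("pics/z7.png",cv2.convertScaleAbs(cv2.resize(t,None,fx=5.4,fy=5.4,interpolation=cv2.INTER_CUBIC),alpha=2,beta=10))
E
```

```text
0.010040146085519178 [0.52122288 0.15710131 0.05968692] [ 6.43709912 -0.56585151 -0.82015941] [ 0.99932453 -0.03659197  0.0033938 ] [ 4.31790539e+00  3.18370710e+01  8.92196705e+01 -2.28121228e-02
  5.87497774e+01  6.42674875e+00]
```

View pics/w7.png

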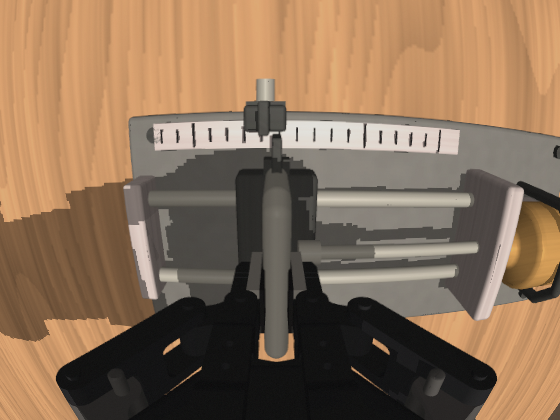

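View pics/z7.png

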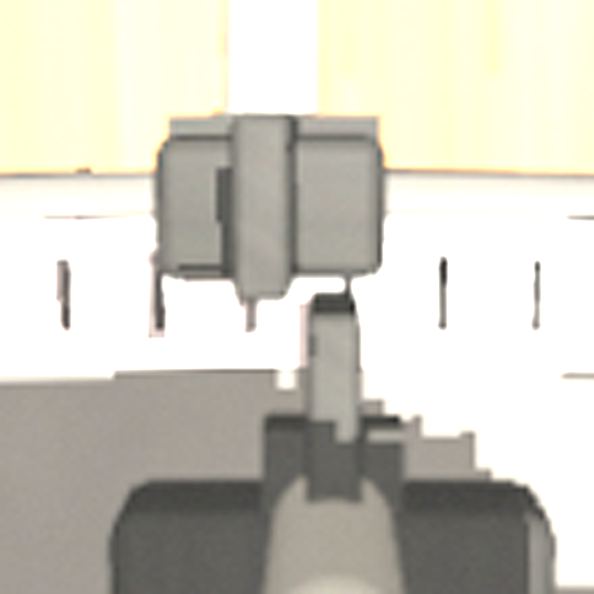

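```bash
python3 - <<'E'
from h import *
import pickle
s=pickle.load(open("w7.pkl","rb"))
th=np.radians(-2.3);ex=np.array([np.cos(th),np.sin(th),0])
Z=lambda x,y:(215+x/5.4-.4,80+y/5.4-.4)
f=lambda uv,z:wpt(s,uv,z)@ex
for y in(130,210,285):print("mark",[round(f(Z(x,y),.056),4) for x in(235,263,292)])
for y in(320,390):print("ptr",[round(f(Z(x,y),.046),4) for x in(308,333,357)])
E
```

```text
mark [np.float64(0.5055), np.float64(0.5078), np.float64(0.5102)]
mark [np.float64(0.5055), np.float64(0.5078), np.float64(0.5102)]
mark [np.float64(0.5055), np.float64(0.5078), np.float64(0.5102)]
ptr [np.float64(0.5115), np.float64(0.5137), np.float64(0.5158)]
ptr [np.float64(0.5115), np.float64(0.5137), np.float64(0.5159)]
```

There is 5.9 mm still to pull. The two measurements agree: 47.5 minus 41.6.

Emit:
servo_tool(
  rows=[0,-0.002,0.0001,0,0,0,0,0,-0.002,0.0001,0,0,0,0,0,-0.0015,0,0,0,0,0,0,0,0,0,0,0,0,0,0,0,0,0,0,0,0,0,0,0,0,0,0,0,0,0,0,0,0,0,0,0,0,0,0,0,0,0,0,0,0,0,0,0],
)

```text
time_s: 10.25
position: [0.5164, 0.1573, 0.0597]
tool_rot: [[-0.037, 0.004, 0.999], [-0.999, 0.0, -0.037], [-0.0, -1.0, 0.004]]
ft_force: [7.7, -0.1, -0.6]
grip_width: 0.0099
```

```bash
python3 - <<'E'
from h import *
import cv2,pickle
s=env.observe();print(s["grip_width"],s["position"],s["ft_force"],s["tool_rot"][:,2],s["qvel"])
im=env.get_image("wrist");pickle.dump(s,open("w8.pkl","wb"))
t=im[80:190,215:325,::-1]
a=cv2.convertScaleAbs(cv2.resize(t,None,fx=5.4,fy=5.4,interpolation=cv2.INTER_CUBIC),alpha=2,beta=10)
cv2.imwrite("pics/z8.png",a)
im=env.get_image("top");cv2.imwrite("pics/z9.png",cv2.resize(im[130:270,185:360,::-1],None,fx=4,fy=4,interpolation=cv2.INTER_CUBIC))
E
```

```text
0.00993677578791954 [0.51639823 0.15731384 0.05965879] [ 7.70860206 -0.10337832 -0.60366224] [ 0.99931758 -0.03671437  0.00405344] [-0.11278032 -0.03734083  0.05336003 -0.0302078   0.07676597 -0.14491391]
```

View pics/z8.png

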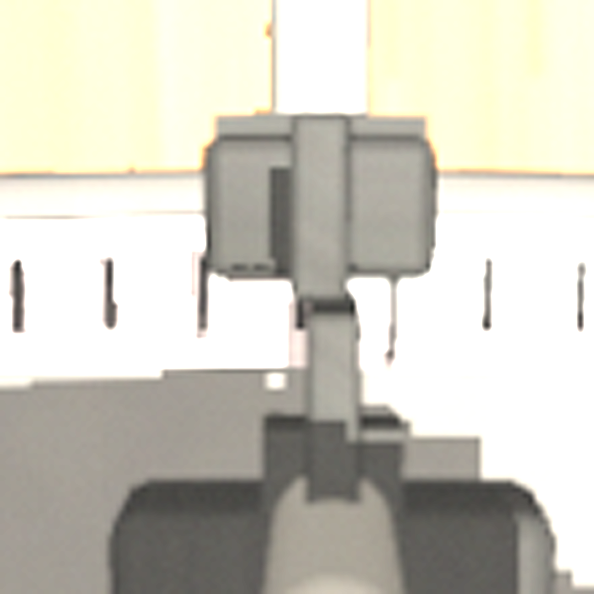

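View pics/z9.png

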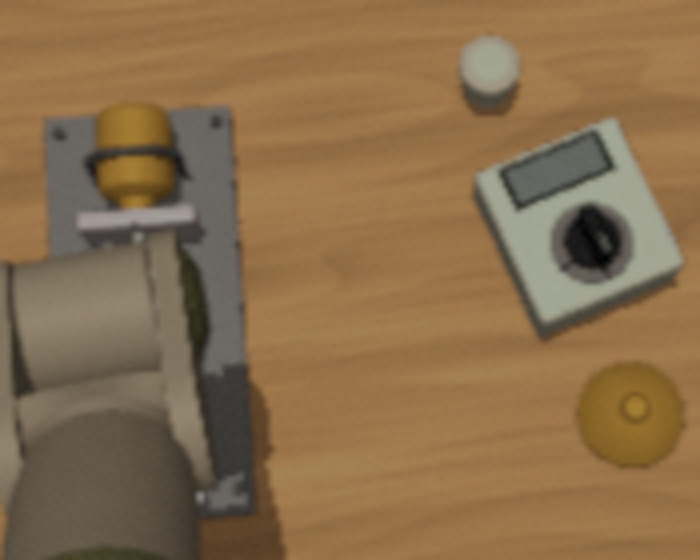

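The pointer's fin (centre 333 px) is about 1 mm short of the mark's fin (centre 321). The knob is home, and the canopy and lampholder haven't moved. One last small nudge.

Emit:
servo_tool(
  rows=[0,-0.001,0,0,0,0,0,0,0,0,0,0,0,0,0,0,0,0,0,0,0,0,0,0,0,0,0,0,0,0,0,0,0,0,0,0,0,0,0,0,0,0,0,0,0,0,0,0,0,0,0,0,0,0,0,0],
)

```text
time_s: 11.02
position: [0.5154, 0.1574, 0.0597]
tool_rot: [[-0.037, 0.004, 0.999], [-0.999, 0.0, -0.037], [-0.0, -1.0, 0.004]]
ft_force: [7.8, 0.4, -1.9]
grip_width: 0.0097
```

```bash
python3 - <<'E'
from h import *
import cv2
s=env.observe();print(s["grip_width"],s["position"],s["ft_force"])
im=env.get_image("wrist");
t=im[80:190,215:325,::-1]
a=cv2.convertScaleAbs(cv2.resize(t,None,fx=5.4,fy=5.4,interpolation=cv2.INTER_CUBIC),alpha=2,beta=10)
cv2.imwrite("pics/z10.png",a)
E
```

```text
0.009667802531505338 [0.5154395  0.15735331 0.05969663] [ 7.75034838  0.44399331 -1.91298076]
```

View pics/z10.png

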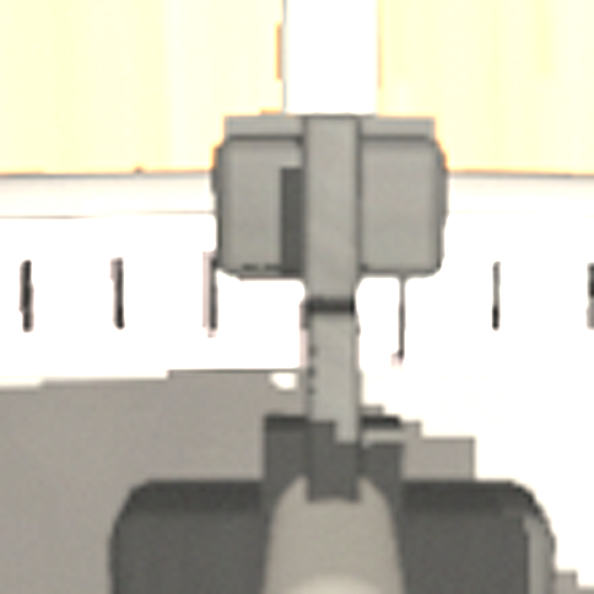

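The two fins now line up at about 331–333 px, so I'll hand the job in.

```bash
python3 - <<'E'
from rig import env
print(env.close_job())
E
```

```text
the job is handed in; nothing more can be done
None
```

The pull test is done and handed in after about 11 s of robot time; `close_job` gives no verdict.

- **Knob:** I twisted the white box's knob about 71° clockwise until the torque rose to 1.5 N m at its stop, then let go. The wrist and top views both showed it back at rest.
- **Handle:** I gripped it at 60 N and pulled it out about 47.5 mm. The arm is still holding it at the mark against roughly 8 N of spring pull.
- **Last checks:** The last wrist picture shows the pointer's fin and the mark's fin lined up to within about 0.5 mm, and the readings showed no slipping. In the last top view, taken just before a final 1 mm nudge, the canopy and lampholder looked undisturbed.
- **Not rechecked:** I did not check the jar and screwdriver at the end, but the arm never went near either.
- **Disagreement:** The top and wrist views differed by a few millimetres on where the handle's middle is across its width. This did not matter for the grip.

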